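Point out the mending things in order of use

ROBOT

A 6-joint arm with a two-finger parallel gripper is mounted at the origin on the work surface; the furniture and walls round the work are solid. World frame = base frame: x ahead of the robot, y to its left, z up, the work surface at z = 0. Lengths are in mm, angles in degrees, forces in N, time in s.
With the tool pointing down it reaches from about 250 to 800 mm from the base axis. Payload 3.9 kg.
Tool frame: the origin (TCP) lies on the centre line of the jaws, within the pads' length; the fingertips stand 14 mm ahead of it and the grasp point (between the pads) lies 5 mm behind it; z points along the fingers, y is the direction in which the jaws open and shut (so a half turn about z gives the same grasp; the last joint's range is limited). The gripper opens to 85 mm and grips with 20 to 120 N. Pads are 22 mm wide; open, the fingers measure 114 mm over their backs; the gripper's body (76 mm by 85 mm) begins 54 mm behind the grasp point. The pads swing forward as they close: fully open they stand 13 mm farther back than shut.
Start: joints at [-71.047, 14.897, -7.913, 67.191, 0, 90], TCP at [170.515, -496.528, 245.304] pointing down, gripper open.
Joint ranges: [-159.42, 159.42], [-47.68, 98.78], [-73.54, 78.23], [-108.79, 121.32], [-90, 84.71], [-180, 180]. Speed limits (degrees/s): [147.25, 147.25, 180, 180, 180, 180].

INTERFACE

Orientations are given as a 3x3 rotation matrix whose columns are the frame's x, y, z axes.
In Python, from station import read_state, capture, close_job, look_for, masks_of gives the robot as it stands.
- The arm moves only by the tool move_arm, never from a script. Its argument "plan" is a list of rows, each a list of 3 entries, a list of its own where there are three numbers: the shift along the tool's x, y, z in units of 60 mm (1.0 is 60 mm), then the turn, a rotation vector about the tool's x, y, z in units of 10 degrees (1.0 is 10 degrees), then the finger opening in mm, from 0 to 85.4. In form: [[[tx, ty, tz], [wx, wy, wz], fingers], ...]. A call has 1 to 5 rows; each row is the pose to reach, as a shift and turn from the pose commanded when the call began, along the tool's axes at that moment; what a row does not reach only later rows make up. A row lasts 1/8 s, in which the tool goes at most 62.5 mm and 10.7 degrees, less where a joint would pass 70% of its speed; a pose out of reach is approached as far as the arm can. A call with a gripper value outside its range is refused whole. The fingers move at their own pace and stop on an object; the grip force is fixed at half the most. Time passes only in rows, so rows that repeat a pose let the fingers close. It gives the time, the measured TCP pose, the force and the opening at its end, in the units of the state.
- read_state(): the state, without advancing time (a new reading comes with each control period).
- capture(name): name is "scene" or "top" or "wrist"; returns a dict with "color" (400x640x3 uint8, red, green, blue), "fx", "fy", "cx", "cy" (pixels), "k1" (the pictures are not rectified: a ray, as slopes to the right and down, at radius r is drawn at 1 + k1 r^2 times it, then the intrinsics apply), "R" (3x3) and "t" (3): a world point X has camera coordinates R X + t; the wrist camera has in their place "hand_eye" (4x4, takes a point from camera to tool coordinates, whose origin is the TCP and whose axes are the flange's). Camera axes: x right, y down, z forward; pixel columns grow to the right and rows downward; lengths in mm; the calibration is good to about 2 mm. A picture is of the moment at which its call begins: read the wrist's pose just before it. There is no depth.
- close_job(): hands the job in, once; it reports no verdict.
Trained networks look in a picture, given as the dict that the camera call returned (one of the last four; its "shot" number tells which), for a name from the list of things; names that differ only in an ending like _2 or _b are one class to them, and where a whole thing is asked for, a point or a joint stands for the part that bears it (a point fixed in the world has none). Each returns a list of dicts, best first, with "confidence" (0 to 1); they miss things now and then, are a little off and sometimes report something else, mostly with a low value. They report only what shows in the picture. A call takes as long as a camera call.
- look_for(query, picture): "centre" ([column, row] in pixels, amid what is visible of it).
- masks_of(query, picture): "mask" (400x640 bool, what is visible of it) and "centre" ([column, row] in pixels, amid what is visible of it).
The state is a dict: "time_s": time; "joints": joint angles; "dq": joint speeds; "joint_efforts": joint torques, N m; "ee_pos": TCP position; "orientation": TCP orientation; "wrist_force": force on the tool from outside, world axes, zero at the start; "moment": the same for the moment, N m; "grip_width": finger opening in mm.
Only numpy, scipy, OpenCV 4.12 (cv2) and the standard library are available. Lean on these libraries where they do the work, as an engineer would, in place of code of your own. Each camera call takes 0.05 s, during which the arm holds its last target.

TASK

Show the trainee which things on the dark mat to take up for the mend, in working order: with the fingers pointing straight down, point at the round red tape measure, then at the blue tailor's chalk, each from about two or three centimetres above its middle for a good second, and last at the puck of beeswax in the same way. Rise well clear between them so that you never seem to point at the red bobbin, the thimble or the tape roll, and touch or move nothing. The program finishes while still pointing at the beeswax, hand held still there without contact.

Things in the scene. Friction and masses are not known exactly. Their poses are not given: they have to be found in the camera images.
- measure_top (a point): round RED spring tape measure with a pale button in the middle of its top, lying flat on the dark felt mat (the mat's top is 6 mm above the bench): case 51 mm across, 19 mm high with the button, a short pale tab sticks out 15 mm at one side. The point is the centre of the button, over the middle of the round case, 19 mm above the mat.
- chalk_top (a point): blue tailor's chalk, a flat rounded triangle 44 x 45 mm and 6 mm thick, lying flat on the mat. The point is the centre of its top face, 6 mm above the mat.
- wax_top (a point): round amber-yellow puck of beeswax, 38 mm across and 12 mm high, on the mat. The point is the centre of its top face, 12 mm above the mat.
- red_bobbin_top (a point): bystander on the mat: small sewing-machine bobbin with red thread between pale flanges, 21 mm across and 12 mm high. The point is the centre of its top face.
- thimble_top (a point): bystander on the mat: steel thimble standing open side down, 18 mm across and 23 mm high. The point is the centre of its top face.
- tape_roll_top (a point): bystander on the mat: roll of tan tape lying flat, 66 mm across and 19 mm high. The point is on its axis at the height of its top.
- measure: the tape measure (origin at the centre of its underside, z up)
- chalk: the blue chalk (origin at the centre of its underside, z up)
- wax: the beeswax (origin at the centre of its underside, z up)
- red_bobbin: the red bobbin (origin at the centre of its underside, z up)
- thimble: the thimble (origin at the centre of its underside, z up)
- tape_roll: the tape roll (origin at the centre of its underside, z up)
- folder: bystander: cream bone folder, 21 x 152 x 4 mm, lying flat at the back (origin at the centre of its underside)
- brush: bystander: soft flat brush with a wooden handle, 36 x 161 x 11 mm, lying flat at the left (origin at the centre of its underside). The six small things above are the only ones on the mat, at least 80 mm apart between centres; all taller things (bottle, jar, brush cup, mug) and the yellow snips stand well behind or beside them, so a hand travelling with its fingertips 0.12 m or more above the bench meets nothing over the mat.

How it is judged:
By the outcome, as a careful person would: the job done as asked, in the order asked, and still so for the second after the job is handed in, while the arm keeps its last pose, push and grip.
It also fails if it takes over 48 s, if anything falls off the work surface, if the arm or the gripper's body presses on something with over 40 N, if the wrist force passes 120 N, or if a joint passes its speed limit or range.

## Working session

There is one attempt and no reset: what is moved stays moved. The work goes in short steps, Python scripts to look and compute and a tool call to move; the robot and the scene stay as the last step left them, time stands still between calls to the robot, and variables do not carry over. Pictures are saved under pics/ and viewed, and the job is handed in when it is done.

Besides the shell and the picture viewer there is one more tool, called after "Request:" in YAML: its name, and indented under it one key for each argument. move_arm: Moves the arm, as the interface text tells. Its arguments: {"type":"object","properties":{"plan":{"type":"array"}},"required":["plan"]}

```bash
ls; mkdir -p pics; cat > h.py <<'E'
import numpy as np, cv2
from station import *
def ray(c,uv):
    K=np.array([[c['fx'],0,c['cx']],[0,c['fy'],c['cy']],[0,0,1.]])
    p=cv2.undistortPoints(np.array([[uv]],float),K,np.array([c['k1'],0,0,0,0.]))[0,0]
    return np.array([p[0],p[1],1.])
def at_z(c,uv,z,st=None):
    d=ray(c,uv)
    if 'R' in c:
        R=np.array(c['R']);o=-R.T@np.array(c['t']);d=R.T@d
    else:
        H=np.array(c['hand_eye']);Rt=np.array(st['orientation'])
        o=Rt@H[:3,3]+np.array(st['ee_pos']);d=Rt@H[:3,:3]@d
    return o+d*(z-o[2])/d[2]
Z=dict(measure=25,chalk=12,wax=18,red_bobbin=18,thimble=29,tape_roll=25)
E
python3 - <<'E'
from h import *
s=read_state();print(s['time_s'],s['ee_pos'],s['orientation'],s['wrist_force'])
for n in ['top','scene']:
    c=capture(n);cv2.imwrite(f'pics/{n}0.png',c['color'][:,:,::-1])
    for k,z in Z.items():
        for m in masks_of(k,c)[:2]:
            print(n,k,round(m['confidence'],2),np.round(m['centre'],1),m['mask'].sum(),np.round(at_z(c,m['centre'],z),1))
print(read_state()['time_s'])
E
```

```text
pics
0.0 [ 170.3064206  -495.91279099  244.47180124] [[ 9.45793091e-01  3.24769163e-01 -6.47507928e-04]
 [ 3.24769808e-01 -9.45791255e-01  1.86389100e-03]
 [-7.07301607e-06 -1.97314626e-03 -9.99998053e-01]] [-0.30605053 -0.5792752   0.18577267]
top measure 0.74 [462.8 204.5] 361 [ 610.3 -235.6   25. ]
top chalk 0.79 [374.  189.6] 246 [645.1 -21.4  12. ]
top wax 0.51 [293.3 207.1] 190 [596.1 174.6  18. ]
top red_bobbin 0.53 [352.  252.2] 70 [490.8  31.8  18. ]
top thimble 0.4 [273.7 256.8] 37 [475.3 215.5  29. ]
top thimble 0.31 [350.5 252.9] 50 [488.4  36.1  29. ]
top tape_roll 0.85 [417.5 268.1] 463 [ 456.2 -121.9   25. ]
scene measure 0.68 [415.8 183.2] 168 [ 576.2 -205.    25. ]
scene measure 0.6 [429.9 213.8] 364 [433.7 -77.7  25. ]
scene chalk 0.59 [350.5 193.3] 74 [663.9 -25.9  12. ]
scene wax 0.55 [310.  224.7] 146 [588.1 184.2  18. ]
scene wax 0.45 [381.  219.7] 70 [498.6  32.1  18. ]
scene red_bobbin 0.44 [381.7 221. ] 53 [493.1  35.8  18. ]
scene thimble 0.61 [329.8 251. ] 87 [460.4 236.2  29. ]
scene tape_roll 0.86 [428.9 211.5] 374 [442.9 -86.2  25. ]
0.7
```

```bash
python3 -c "
import cv2
a=cv2.imread('pics/top0.png')[130:330,220:540];cv2.imwrite('pics/top0c.png',cv2.resize(a,None,fx=2.5,fy=2.5,interpolation=cv2.INTER_CUBIC))
a=cv2.imread('pics/scene0.png');cv2.imwrite('pics/scene0b.png',a)"
```

```text
(no output)
```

View pics/top0c.png

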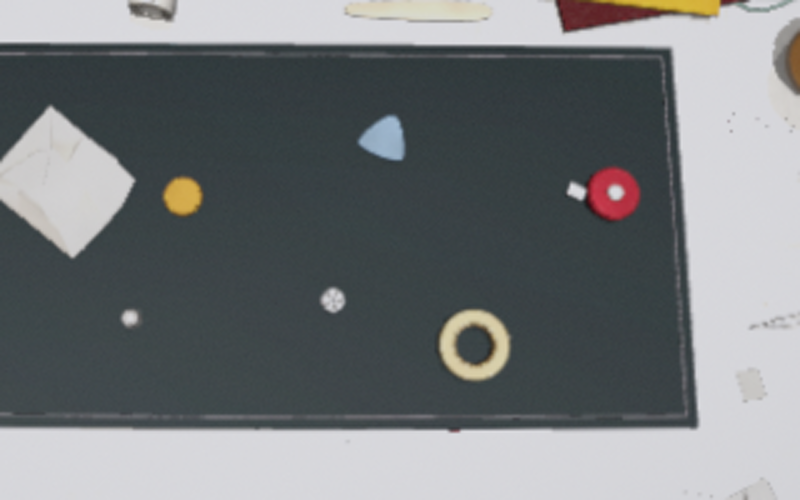

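View pics/scene0.png

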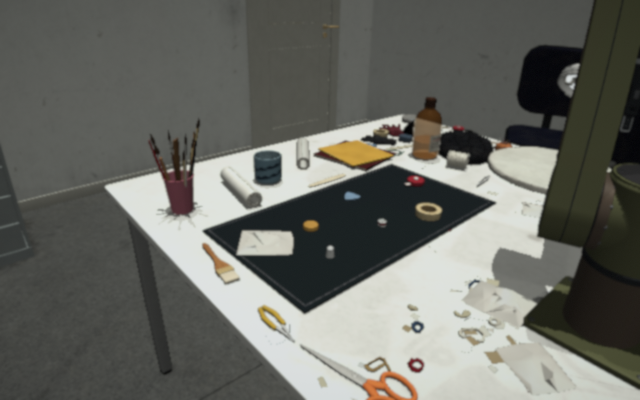

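Top view: red measure's button at about (466,207), chalk at about (374,185), wax at about (293,208). The network centres are a few pixels off, so I'll refine them by colour.

```bash
cat >> h.py <<'E'
def blobs(c):
    hsv=cv2.cvtColor(np.ascontiguousarray(c['color']),cv2.COLOR_RGB2HSV).astype(int);h,s,v=hsv[...,0],hsv[...,1],hsv[...,2]
    return dict(measure=((h<8)|(h>168))&(s>130)&(v>90),chalk=(h>98)&(h<125)&(s>50)&(v>110),wax=(h>14)&(h<26)&(s>120)&(v>110))
def comps(m,amin=20):
    n,l,st,ce=cv2.connectedComponentsWithStats(m.astype(np.uint8))
    return sorted([(st[i,4],st[i,:4],ce[i],l==i) for i in range(1,n) if st[i,4]>=amin],key=lambda a:-a[0])
E
python3 - <<'E'
from h import *
for n in ['top','scene']:
    c=capture(n)
    for k,m in blobs(c).items():
        for a,b,ce,l in comps(m)[:5]:
            if k=='measure': 
                hull=cv2.convexHull(np.argwhere(l)[:,::-1].astype(np.int32));M=cv2.moments(hull);ce=(M['m10']/M['m00'],M['m01']/M['m00'])
            w=at_z(c,ce,Z[k])
            print(n,k,a,b,np.round(ce,1),np.round(w,1), np.round(at_z(c,ce,Z[k]-(0 if k=='chalk' else 6)),1))
E
```

```text
top measure 414 [578  42  36  33] [593.   57.7] [1021.  -616.5   25. ] [1024.8 -621.1   19. ]
top measure 304 [455 197  21  21] [465. 207.] [ 604.3 -240.7   25. ] [ 605.4 -242.9   19. ]
top measure 248 [444 130  39  12] [458.1 135. ] [ 787.2 -231.9   25. ] [ 789.5 -234.    19. ]
top measure 244 [428  64  12  38] [434.4  77.7] [ 942.2 -177.7   25. ] [ 945.5 -179.5   19. ]
top measure 181 [509  99  10  32] [512.4 118.8] [ 835.4 -375.3   25. ] [ 838.  -378.4   19. ]
top chalk 241 [363 176  19  18] [373.5 185.1] [656.5 -20.   12. ] [656.5 -20.   12. ]
top chalk 142 [510  78  14  14] [515.7  85.6] [ 935.1 -398.5   12. ] [ 935.1 -398.5   12. ]
top chalk 31 [252 364  10   9] [257.3 367.7] [222.6 245.1  12. ] [222.6 245.1  12. ]
top wax 5022 [437  57  72  79] [473.3  96.5] [ 896.6 -279.6   18. ] [ 899.5 -282.    12. ]
top wax 858 [536 133  45  38] [555.  150.5] [ 756.8 -484.6   18. ] [ 758.8 -488.3   12. ]
top wax 220 [187 170  16  45] [195.7 197.7] [613.9 413.9  18. ] [615.1 415.8  12. ]
top wax 186 [285 201  16  15] [292.8 208.1] [593.6 175.8  18. ] [594.6 176.3  12. ]
top wax 172 [173 379  35  21] [190.5 388.2] [173.7 394.4  18. ] [172.  396.2  12. ]
scene measure 80 [408 176  16   8] [415.4 179.5] [ 594.1 -226.4   25. ] [ 602.5 -238.4   19. ]
scene measure 41 [409 360  12  11] [414.6 364.9] [153.3 342.7  25. ] [156.3 337.7  19. ]
scene chalk 79 [345 192  15   7] [350.9 195.5] [652.9 -16.7  12. ] [652.9 -16.7  12. ]
scene wax 1018 [320 141  73  25] [355.5 152.7] [ 883.2 -265.7   18. ] [ 895. -278.   12.]
scene wax 176 [259 306  25  23] [269.5 316. ] [385.3 442.   18. ] [391.  438.2  12. ]
scene wax 101 [304 220  14   9] [310.4 224.3] [588.9 182.1  18. ] [597.1 175.2  12. ]
scene wax 93 [415 149  21   8] [424.8 152.4] [ 736.8 -466.6   18. ] [ 746.9 -481.3   12. ]
scene wax 89 [416 136  13   8] [422.6 139.2] [ 836.2 -586.6   18. ] [ 847.4 -602.8   12. ]
```

Both cameras agree with blobs near measure (605,-241), chalk (656,-19) and wax (594,176). I'll go above the measure with the fingers closed and the wrist turned along with the base.

Request:
move_arm:
  plan:
    - [[1.0, -0.2, 0], [0, 0, -1], 0]
    - [[2, -0.4, 0], [0, 0, -2], 0]
    - [[3, -0.6, 0], [0, 0, -3], 0]
    - [[4, -0.8, 0], [0, 0, -4], 0]
    - [[5, -1, 0], [0, 0, -5], 0]

```text
time_s: 1.42
ee_pos: [436.4, -341.3, 245.5]
orientation: [[0.354, 0.935, 0.0], [0.935, -0.354, -0.001], [-0.0, 0.001, -1.0]]
wrist_force: [0.6, -0.6, -0.6]
grip_width: 0.3
```

```bash
cat >> h.py <<'E'
def shift(target,s=None):
    s=s or read_state();d=np.array(s['orientation']).T@(np.array(target,float)-np.array(s['ee_pos']))
    return np.round(d/60,3)
E
python3 -c "
from h import *
s=read_state();print(s['time_s'],s['ee_pos'],s['orientation'],s['joints'],s['grip_width'],shift((605,-241,180)))"
```

```text
1.425 [ 436.42337329 -341.26766589  245.503851  ] [[ 3.53795844e-01  9.35322566e-01  4.44667587e-04]
 [ 9.35322562e-01 -3.53795532e-01 -6.53377440e-04]
 [-4.53797258e-04  6.47069850e-04 -9.99999688e-01]] [-3.80165187e+01  1.77176892e+01 -3.88002809e+00  6.83591544e+01
 -1.38017936e-02  7.27031324e+01] 0.2997806125455272 [2.558 2.036 1.092]
```

Request:
move_arm:
  plan:
    - [[0.7, 0.55, 0.1], [0, 0, 0], 0]
    - [[1.4, 1.1, 0.2], [0, 0, 0], 0]
    - [[2.0, 1.6, 0.3], [0, 0, 0], 0]
    - [[2.56, 2.04, 0.4], [0, 0, 0], 0]
    - [[2.56, 2.04, 0.4], [0, 0, 0], 0]

```text
time_s: 2.05
ee_pos: [606.3, -240.9, 219.9]
orientation: [[0.356, 0.935, -0.0], [0.935, -0.356, 0.001], [0.001, -0.001, -1.0]]
wrist_force: [-0.6, 0.0, 0.0]
grip_width: 0.1
```

```bash
cat > look.py <<'E'
import sys
from h import *
tag,k=sys.argv[1:3]
s=read_state();c=capture('wrist')
im=c['color'][:,:,::-1].copy()
print(s['time_s'],np.round(s['ee_pos'],1),s['joints'])
H=np.array(c['hand_eye']);print(np.round(H,3).tolist())
for a,b,ce,l in comps(blobs(c)[k],150)[:4]:
    hull=cv2.convexHull(np.argwhere(l)[:,::-1].astype(np.int32));M=cv2.moments(hull);hc=(M['m10']/M['m00'],M['m01']/M['m00'])
    bb=[at_z(c,p[0].astype(float),Z[k],s)[:2] for p in hull];bb=np.array(bb)
    print(k,a,b,np.round(ce,1),np.round(hc,1),'W',np.round(at_z(c,hc,Z[k],s),1),np.round(at_z(c,hc,Z[k]-6,s),1),'size',np.ptp(bb,axis=0))
    cv2.drawMarker(im,tuple(int(x) for x in hc),(0,255,0),0,8,1)
for m in look_for(k,c)[:2]: print('net',m['confidence'],m['centre'],np.round(at_z(c,m['centre'],Z[k],s),1))
cv2.imwrite(f'pics/w_{tag}.png',im)
c=capture('scene');cv2.imwrite(f'pics/s_{tag}.png',c['color'][:,:,::-1])
E
python3 look.py a measure
```

```text
2.05 [ 606.3 -240.9  219.9] [-2.16852058e+01  2.82598467e+01  8.92698324e+00  7.07062700e+01
  3.08619523e-02  8.91405011e+01]
[[0.0, -0.944, -0.329, 84.611], [1.0, 0.0, -0.001, -0.345], [0.001, -0.329, 0.944, -128.893], [0.0, 0.0, 0.0, 1.0]]
measure 1158 [449  73  37  94] [469.8 110.5] [470.1 110.3] W [ 783.9 -231.8   25. ] [ 786.7 -233.1   19. ] size [ 30.9022641  104.01542471]
measure 817 [300 153  42  41] [324.3 176.1] [321.  173.3] W [ 605.3 -240.6   25. ] [ 604.7 -242.1   19. ] size [49.03517306 49.11698443]
measure 667 [503 187  75  37] [531.9 205.7] [532.6 205.2] W [ 836.1 -371.2   25. ] [ 839.8 -375.1   19. ] size [93.07055219 27.43434269]
net 0.63 [316.4, 167.6] [ 602.7 -232.4   25. ]
```

View pics/w_a.png

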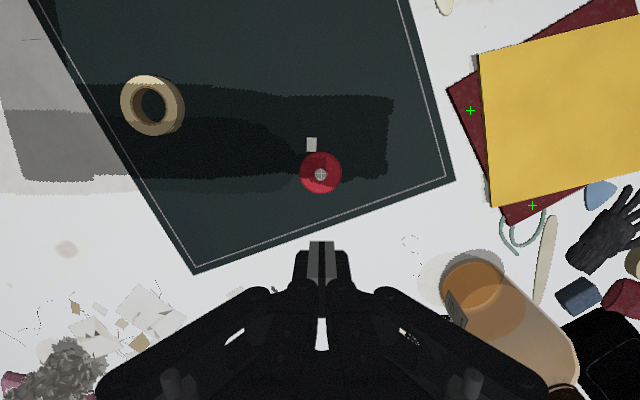

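Wrist view: the button is at about (321,174), giving world (605.3,-240.6), which agrees with the other cameras. Closed fingertips show at about row 242; I'll check which tip offset that matches.

```bash
python3 - <<'E'
from h import *
c=capture('wrist');H=np.linalg.inv(np.array(c['hand_eye']))
for z in (0,1,14,20,27):
  for x in(11,-11):
    p=H@[x,0,z,1];u=p[:2]/p[2];u=u*(1+c['k1']*(u@u));print(z,x,np.round([c['fx']*u[0]+c['cx'],c['fy']*u[1]+c['cy']],1))
print(shift((605,-241.,25+25+14)),shift((605,-241,150)))
E
```

```text
0 11 [322.2 249.1]
0 -11 [322.1 285.2]
1 11 [322.2 248.1]
1 -11 [322.1 284. ]
14 11 [322.1 236.4]
14 -11 [322.1 270.3]
20 11 [322.1 231.6]
20 -11 [322.1 264.6]
27 11 [322.1 226.4]
27 -11 [322.  258.4]
[0.051 0.012 2.625] [0.051 0.012 1.192]
```

Request:
move_arm:
  plan:
    - [[0, -0.01, 0.7], [0, 0, 0], 0]
    - [[0, -0.01, 1.4], [0, 0, 0], 0]
    - [[0, -0.01, 2.1], [0, 0, 0], 0]
    - [[0, -0.01, 2.5], [0, 0, 0], 0]
    - [[0, -0.01, 2.61], [0, 0, 0], 0]

```text
time_s: 2.88
ee_pos: [601.4, -243.2, 63.4]
orientation: [[0.361, 0.933, -0.003], [0.933, -0.361, 0.001], [-0.0, -0.003, -1.0]]
wrist_force: [0.1, -0.2, 0.1]
grip_width: -0.2
```

```bash
python3 look.py b measure
```

```text
2.875 [ 601.4 -243.2   63.4] [-2.20155491e+01  3.36593380e+01 -5.99688307e+00  5.05315924e+01
 -7.60967318e-03  8.91341470e+01]
[[0.0, -0.944, -0.329, 84.609], [1.0, 0.0, -0.001, -0.344], [0.001, -0.329, 0.944, -128.892], [0.0, 0.0, 0.0, 1.0]]
measure 570 [317 191  41  22] [336.6 202.2] [336.3 202.4] W [ 617.5 -225.7   25. ] [ 617.  -227.9   19. ] size [20.19685791 21.21894155]
measure 291 [595 151  16  56] [603.5 180.4] [603.3 176.8] W [ 780.5 -270.2   25. ] [ 785.8 -274.    19. ] size [10.3585716  37.48960086]
net 0.66 [323.2, 216.1] [ 606.5 -231.5   25. ]
```

View pics/w_b.png

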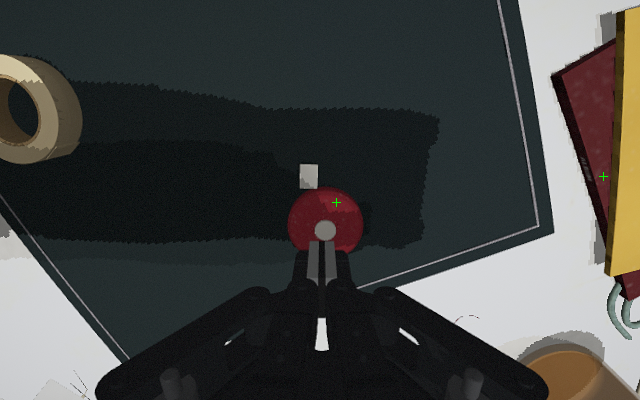

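View pics/s_b.png

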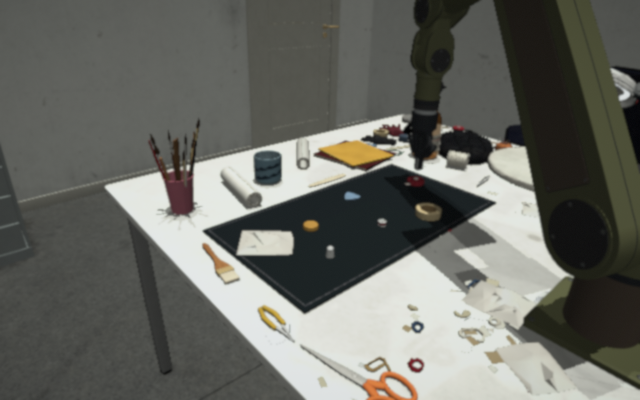

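Request:
move_arm:
  plan:
    - [[0, 0, 0], [0, 0, 0], 0]
    - [[0, 0, 0], [0, 0, 0], 0]

```text
time_s: 3.28
ee_pos: [604.4, -243.1, 66.0]
orientation: [[0.359, 0.933, 0.002], [0.933, -0.359, -0.001], [-0.0, 0.002, -1.0]]
wrist_force: [1.0, -0.2, -0.8]
grip_width: -0.2
```

```bash
python3 - <<'E'
from h import *
s=read_state();c=capture('wrist')
cv2.imwrite('pics/w_c.png',cv2.resize(c['color'][150:300,240:400,::-1],None,fx=4,fy=4))
print(s['ee_pos'],at_z(c,(325,230),25,s))
P=[read_state()['ee_pos']]
for i in range(4): capture('top');P.append(read_state()['ee_pos'])
print(np.round(P,1).tolist(),shift((605,-241,63)))
E
```

```text
[ 604.39631499 -243.07292074   66.01873266] [ 606.94235    -242.13978387   25.        ]
[[604.3, -242.9, 65.8], [604.0, -242.9, 65.5], [603.9, -242.8, 65.3], [603.8, -242.7, 65.1], [603.7, -242.7, 64.9]] [0.034 0.01  0.032]
```

View pics/w_c.png

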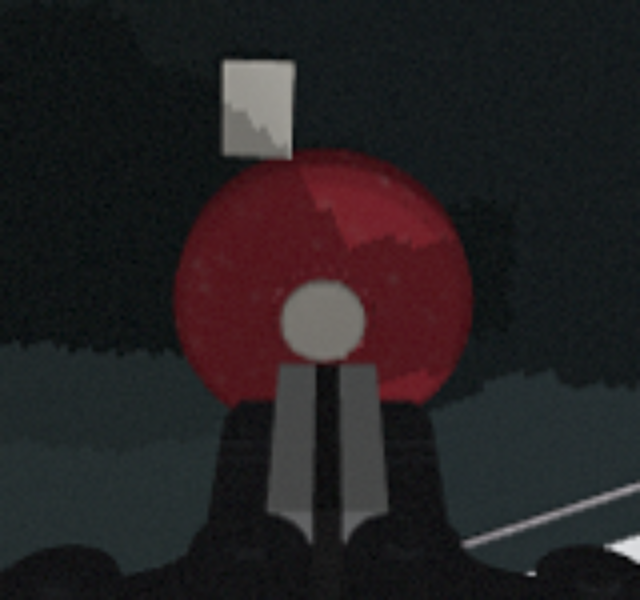

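The view shows the whole button just ahead of the pad tips. The TCP is about 1–2 mm off (604,-243), so I'll nudge it and hold.

Request:
move_arm:
  plan:
    - [[0.03, 0.02, 0.02], [0, 0, 0], 0]
    - [[0.03, 0.02, 0.02], [0, 0, 0], 0]
    - [[0.03, 0.02, 0.02], [0, 0, 0], 0]
    - [[0.03, 0.02, 0.02], [0, 0, 0], 0]
    - [[0.03, 0.02, 0.02], [0, 0, 0], 0]

```text
time_s: 4.15
ee_pos: [605.4, -241.5, 63.5]
orientation: [[0.359, 0.933, 0.0], [0.933, -0.359, -0.0], [-0.0, 0.0, -1.0]]
wrist_force: [-0.8, -0.0, 0.2]
grip_width: -0.4
```

Request:
move_arm:
  plan:
    - [[0, 0, 0], [0, 0, 0], 0]
    - [[0, 0, 0], [0, 0, 0], 0]
    - [[0, 0, 0], [0, 0, 0], 0]
    - [[0, 0, 0], [0, 0, 0], 0]
    - [[0, 0, 0], [0, 0, 0], 0]

```text
time_s: 4.78
ee_pos: [605.4, -241.5, 63.5]
orientation: [[0.359, 0.933, 0.0], [0.933, -0.359, -0.0], [0.0, 0.0, -1.0]]
wrist_force: [-2.1, 0.1, 0.4]
grip_width: -0.1
```

Request:
move_arm:
  plan:
    - [[0, 0, 0], [0, 0, 0], 0]
    - [[0, 0, 0], [0, 0, 0], 0]
    - [[0, 0, 0], [0, 0, 0], 0]
    - [[0, 0, 0], [0, 0, 0], 0]
    - [[0, 0, 0], [0, 0, 0], 0]

```text
time_s: 5.4
ee_pos: [605.4, -241.5, 63.5]
orientation: [[0.359, 0.933, 0.0], [0.933, -0.359, -0.0], [-0.0, 0.0, -1.0]]
wrist_force: [1.2, -1.5, -0.0]
grip_width: -0.2
```

```bash
python3 - <<'E'
from h import *
s=read_state();print(s['time_s'],s['ee_pos'],s['dq'],s['wrist_force'])
print(shift((604,-241,220)),shift((655,-19.5,200)))
E
```

```text
5.4 [ 605.37480593 -241.50433275   63.50729569] [ 0.00070358 -0.06514452  0.01575841  0.0463637   0.15374637  0.03244349] [ 1.18010795 -1.49987754 -0.01700665]
[-0.    -0.024 -2.608] [ 3.75  -0.557 -2.275]
```

Held still over the measure for more than 1.2 s. Next I rise straight up, then travel high to the chalk.

Request:
move_arm:
  plan:
    - [[0, 0, -0.6], [0, 0, 0], 0]
    - [[0, 0, -1.3], [0, 0, 0], 0]
    - [[0, 0, -2.0], [0, 0, 0], 0]
    - [[0, 0, -2.4], [0, 0, 0], 0]
    - [[0, 0, -2.4], [0, 0, 0], 0]

```text
time_s: 6.02
ee_pos: [606.8, -242.1, 210.0]
orientation: [[0.359, 0.933, 0.005], [0.933, -0.359, -0.002], [-0.0, 0.005, -1.0]]
wrist_force: [-0.8, -0.5, -0.8]
grip_width: 0.2
```

Request:
move_arm:
  plan:
    - [[0.8, -0.12, 0], [0, 0, 0], 0]
    - [[1.6, -0.24, 0], [0, 0, 0], 0]
    - [[2.4, -0.36, 0], [0, 0, 0], 0]
    - [[3.2, -0.48, 0], [0, 0, 0], 0]
    - [[3.75, -0.56, 0], [0, 0, 0], 0]

```text
time_s: 6.65
ee_pos: [654.1, -17.2, 205.3]
orientation: [[0.358, 0.934, -0.003], [0.934, -0.358, 0.0], [-0.001, -0.003, -1.0]]
wrist_force: [0.7, 0.2, 0.1]
grip_width: 0.3
```

Request:
move_arm:
  plan:
    - [[0, 0, 0], [0, 0, 0], 0]
    - [[0, 0, 0], [0, 0, 0], 0]
    - [[0, 0, 0], [0, 0, 0], 0]

```text
time_s: 7.02
ee_pos: [654.3, -20.6, 206.9]
orientation: [[0.361, 0.933, -0.001], [0.933, -0.361, -0.0], [-0.001, -0.001, -1.0]]
wrist_force: [0.1, -0.5, 0.2]
grip_width: 0.1
```

```bash
python3 look.py d chalk; python3 -c "
from h import *
print(shift((655,-19.5,12+25+14)))"
```

```text
7.025 [654.3 -20.6 206.9] [-1.79851445e+00  2.87789467e+01  7.85722613e+00  6.91471111e+01
 -1.80814665e-02  1.09337414e+02]
[[0.0, -0.944, -0.329, 84.609], [1.0, 0.0, -0.001, -0.343], [0.001, -0.329, 0.944, -128.892], [0.0, 0.0, 0.0, 1.0]]
chalk 417 [308 159  35  30] [327.1 175.1] [324.9 174.4] W [656.9 -23.4  12. ] [656.3 -25.    6. ] size [42.52779083 28.04662696]
chalk 296 [570 324  26  20] [580.8 332.6] [580.8 332.5] W [ 932.4 -394.1   12. ] [ 937.  -402.5    6. ] size [39.36259747 31.3392183 ]
net 0.56 [320.4, 172.1] [652.9 -19.   12. ]
[ 0.018 -0.     2.607]
```

View pics/w_d.png

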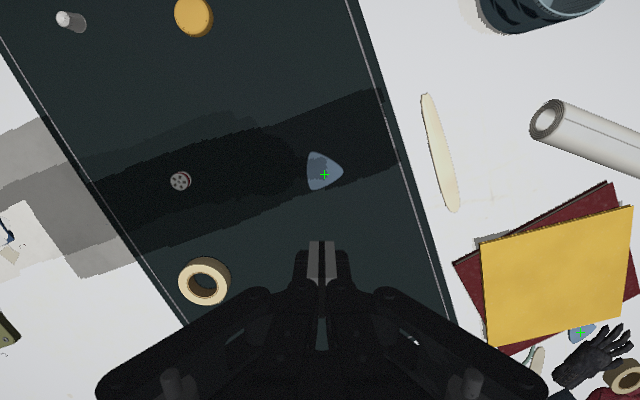

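Chalk spans columns 306–343 and rows 151–191 (the blob lost its shadowed part); its middle at about (321,171) gives roughly (654.5,-19), matching the top view. Descending.

Request:
move_arm:
  plan:
    - [[0.02, 0, 0.7], [0, 0, 0], 0]
    - [[0.02, 0, 1.4], [0, 0, 0], 0]
    - [[0.02, 0, 2.0], [0, 0, 0], 0]
    - [[0.02, 0, 2.45], [0, 0, 0], 0]
    - [[0.02, 0, 2.55], [0, 0, 0], 0]

```text
time_s: 7.8
ee_pos: [653.5, -18.8, 52.5]
orientation: [[0.36, 0.933, -0.004], [0.933, -0.36, 0.0], [-0.001, -0.004, -1.0]]
wrist_force: [-0.5, -0.6, 0.7]
grip_width: -0.1
```

Request:
move_arm:
  plan:
    - [[0, 0, 0], [0, 0, 0], 0]
    - [[0, 0, 0], [0, 0, 0], 0]
    - [[0, 0, 0], [0, 0, 0], 0]
    - [[0, 0, 0], [0, 0, 0], 0]
    - [[0, 0, 0], [0, 0, 0], 0]

```text
time_s: 8.43
ee_pos: [655.4, -18.3, 54.9]
orientation: [[0.359, 0.933, 0.001], [0.933, -0.359, -0.0], [0.0, 0.0, -1.0]]
wrist_force: [0.8, 0.4, -0.2]
grip_width: -0.2
```

```bash
python3 - <<'E'
from h import *
s=read_state();c=capture('wrist');print(s['ee_pos'],shift((654.5,-19,51)))
cv2.imwrite('pics/w_e.png',cv2.resize(c['color'][150:300,240:400,::-1],None,fx=4,fy=4))
H=np.array(c['hand_eye'])
for u in [(320,215),(324,215),(320,230),(324,230),(324,225)]: print(u,at_z(c,u,12,s))
E
```

```text
[655.39917042 -18.27877     54.85834347] [-0.016 -0.009  0.062]
(320, 215) [658.37407911  -6.9092567   12.        ]
(324, 215) [660.80108675  -7.84216839  12.        ]
(320, 230) [654.48925528 -16.96564701  12.        ]
(324, 230) [656.96351549 -17.91670876  12.        ]
(324, 225) [658.25935039 -14.51470646  12.        ]
```

View pics/w_e.png

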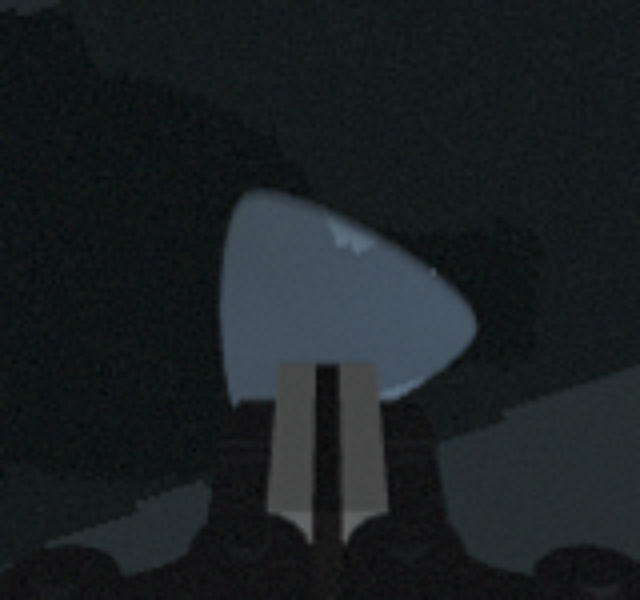

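The chalk's apex is at row ~231, so its middle at about (323,231) lies at (656,-18.3), right under the TCP. I'll lower 3 mm and hold.

Request:
move_arm:
  plan:
    - [[0, 0, 0.05], [0, 0, 0], 0]
    - [[0, 0, 0.05], [0, 0, 0], 0]
    - [[0, 0, 0.05], [0, 0, 0], 0]
    - [[0, 0, 0.05], [0, 0, 0], 0]
    - [[0, 0, 0.05], [0, 0, 0], 0]

```text
time_s: 9.1
ee_pos: [655.3, -18.3, 51.6]
orientation: [[0.359, 0.933, 0.0], [0.933, -0.359, 0.0], [0.0, 0.0, -1.0]]
wrist_force: [-0.4, -0.0, 0.3]
grip_width: 0.2
```

Request:
move_arm:
  plan:
    - [[0, 0, 0], [0, 0, 0], 0]
    - [[0, 0, 0], [0, 0, 0], 0]
    - [[0, 0, 0], [0, 0, 0], 0]
    - [[0, 0, 0], [0, 0, 0], 0]
    - [[0, 0, 0], [0, 0, 0], 0]

```text
time_s: 9.72
ee_pos: [655.2, -18.3, 51.5]
orientation: [[0.359, 0.933, -0.0], [0.933, -0.359, -0.0], [-0.0, -0.0, -1.0]]
wrist_force: [0.0, 0.1, 0.7]
grip_width: -0.2
```

Request:
move_arm:
  plan:
    - [[0, 0, 0], [0, 0, 0], 0]
    - [[0, 0, 0], [0, 0, 0], 0]
    - [[0, 0, 0], [0, 0, 0], 0]
    - [[0, 0, 0], [0, 0, 0], 0]
    - [[0, 0, 0], [0, 0, 0], 0]

```text
time_s: 10.35
ee_pos: [655.2, -18.3, 51.5]
orientation: [[0.359, 0.933, -0.0], [0.933, -0.359, 0.0], [-0.0, -0.0, -1.0]]
wrist_force: [0.3, 0.3, -0.2]
grip_width: 0.1
```

```bash
python3 - <<'E'
from h import *
s=read_state();print(s['time_s'],s['ee_pos'])
print(shift((594.5,176,200)),shift((594.5,176,18+25+14)))
E
```

```text
10.35 [655.24215473 -18.31808001  51.49544125]
[ 2.659 -2.108 -2.475] [ 2.659 -2.108 -0.092]
```

Request:
move_arm:
  plan:
    - [[0, 0, -0.6], [0, 0, 0], 0]
    - [[0, 0, -1.3], [0, 0, 0], 0]
    - [[0, 0, -2.0], [0, 0, 0], 0]
    - [[0, 0, -2.5], [0, 0, 0], 0]
    - [[0, 0, -2.5], [0, 0, 0], 0]

```text
time_s: 10.98
ee_pos: [657.2, -18.4, 204.7]
orientation: [[0.359, 0.933, 0.006], [0.933, -0.359, -0.0], [0.002, 0.006, -1.0]]
wrist_force: [0.0, -0.4, 0.7]
grip_width: -0.1
```

Request:
move_arm:
  plan:
    - [[0.6, -0.5, 0], [0, 0, 0], 0]
    - [[1.2, -1.0, 0], [0, 0, 0], 0]
    - [[1.8, -1.4, 0], [0, 0, 0], 0]
    - [[2.3, -1.8, 0], [0, 0, 0], 0]
    - [[2.66, -2.11, 0], [0, 0, 0], 0]

```text
time_s: 11.6
ee_pos: [592.9, 177.5, 199.7]
orientation: [[0.358, 0.934, -0.003], [0.934, -0.358, -0.001], [-0.002, -0.002, -1.0]]
wrist_force: [-0.2, -0.1, -0.1]
grip_width: 0.2
```

Request:
move_arm:
  plan:
    - [[0, 0, 0], [0, 0, 0], 0]
    - [[0, 0, 0], [0, 0, 0], 0]
    - [[0, 0, 0], [0, 0, 0], 0]

```text
time_s: 11.98
ee_pos: [594.5, 175.1, 201.0]
orientation: [[0.36, 0.933, -0.001], [0.933, -0.36, -0.0], [-0.001, -0.0, -1.0]]
wrist_force: [1.1, 0.5, -0.3]
grip_width: 0.1
```

```bash
python3 look.py f wax; python3 -c "
from h import *
print(shift((594.5,176,18+25+14)))"
```

```text
11.975 [594.5 175.1 201. ] [ 1.64150866e+01  2.53860625e+01  1.26948220e+00  6.59287620e+01
 -1.52895375e-02  1.27538824e+02]
[[0.0, -0.944, -0.329, 84.609], [1.0, 0.0, -0.001, -0.343], [0.001, -0.329, 0.944, -128.893], [0.0, 0.0, 0.0, 1.0]]
wax 6639 [542 317  98  83] [593.9 363.3] [593.4 363.2] W [ 881.9 -258.    18. ] [ 886.8 -267.8   12. ] size [162.67928114 197.02478085]
wax 876 [26  0 56 39] [54.5 16. ] [52.8 16.8] W [403.7 425.4  18. ] [399.4 428.7  12. ] size [60.59224088 29.45925758]
wax 202 [308 163  27  25] [324.8 178.9] [323.4 177.3] W [595.5 172.7  18. ] [594.9 171.2  12. ] size [32.74662725 23.35813648]
net 0.56 [319.7, 170.9] [594.2 181.1  18. ]
[ 0.011 -0.007  2.407]
```

View pics/w_f.png

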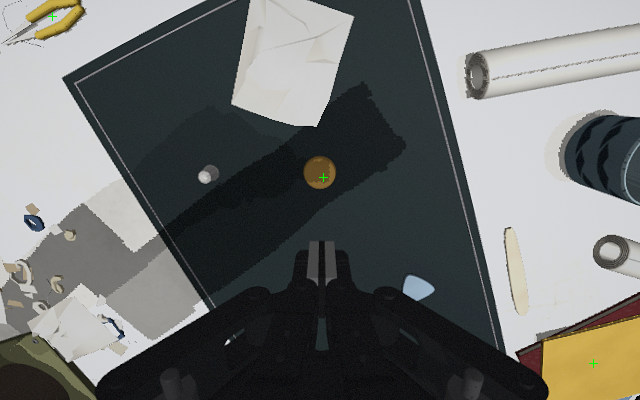

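The wax puck is at about (320,173), i.e. around (594,177), agreeing with the top view. Descending.

Request:
move_arm:
  plan:
    - [[0.02, -0.01, 0.7], [0, 0, 0], 0]
    - [[0.02, -0.01, 1.3], [0, 0, 0], 0]
    - [[0.02, -0.01, 1.9], [0, 0, 0], 0]
    - [[0.02, -0.01, 2.25], [0, 0, 0], 0]
    - [[0.02, -0.01, 2.38], [0, 0, 0], 0]

```text
time_s: 12.75
ee_pos: [593.4, 176.7, 57.2]
orientation: [[0.36, 0.933, -0.003], [0.933, -0.36, -0.001], [-0.002, -0.002, -1.0]]
wrist_force: [-0.1, 0.2, 1.0]
grip_width: 0.3
```

Request:
move_arm:
  plan:
    - [[0, 0, 0], [0, 0, 0], 0]
    - [[0, 0, 0], [0, 0, 0], 0]
    - [[0, 0, 0], [0, 0, 0], 0]
    - [[0, 0, 0], [0, 0, 0], 0]
    - [[0, 0, 0], [0, 0, 0], 0]

```text
time_s: 13.38
ee_pos: [594.4, 177.5, 59.0]
orientation: [[0.359, 0.933, 0.0], [0.933, -0.359, 0.0], [0.0, 0.0, -1.0]]
wrist_force: [0.8, -0.4, -0.5]
grip_width: -0.1
```

```bash
python3 - <<'E'
from h import *
s=read_state();c=capture('wrist');print(s['ee_pos'],shift((594.5,176.5,56.5)))
cv2.imwrite('pics/w_g.png',cv2.resize(c['color'][150:300,240:400,::-1],None,fx=4,fy=4))
for u in [(320,225),(320,230),(320,235)]: print(u,at_z(c,u,18,s))
c=capture('top');cv2.imwrite('pics/t_g.png',cv2.resize(c['color'][130:330,220:540,::-1],None,fx=2.5,fy=2.5))
E
```

```text
[594.41540494 177.53549316  59.03032068] [-0.014  0.008  0.04 ]
(320, 225) [595.13091113 183.0425873   18.        ]
(320, 230) [593.83311929 179.68309238  18.        ]
(320, 235) [592.51802478 176.27887057  18.        ]
```

View pics/w_g.png

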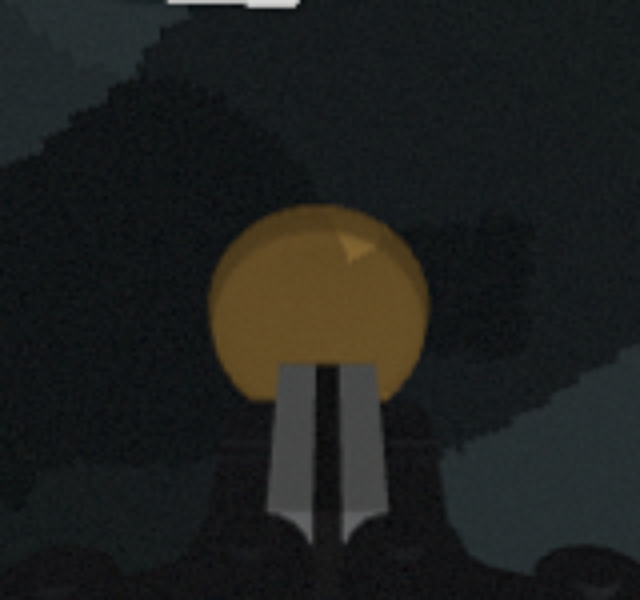

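View pics/t_g.png

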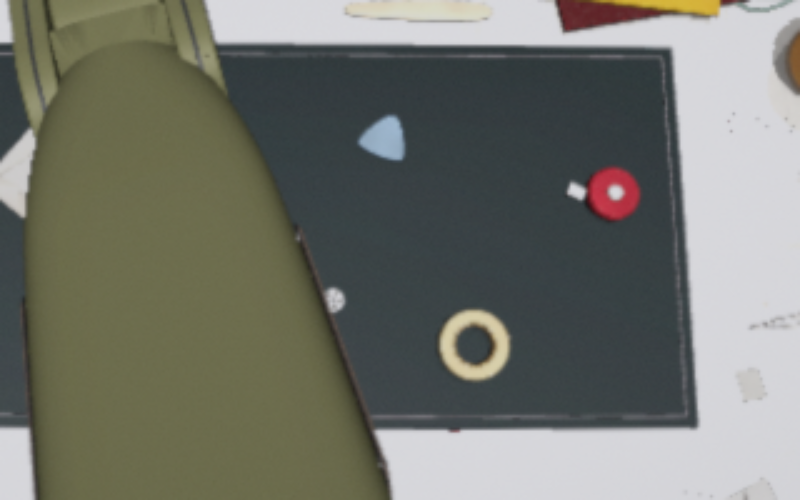

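```bash
cat > fit.py <<'E'
from h import *
from scipy.optimize import minimize
s=read_state();c=capture('wrist')
hsv=cv2.cvtColor(np.ascontiguousarray(c['color']),cv2.COLOR_RGB2HSV).astype(int)
m=((hsv[...,0]>8)&(hsv[...,0]<28)&(hsv[...,1]>100)&(hsv[...,2]>40)).astype(np.uint8);m[250:]=0
l=[x for x in comps(m,300) if x[1][0]<320<x[1][0]+x[1][2]][0];print(l[0],l[1])
M=l[3].copy();M[240:]=0
H=np.array(c['hand_eye']);R=np.array(s['orientation']);p=np.array(s['ee_pos'])
def proj(X):
    q=(R.T@(X-p).T).T; q=(q-H[:3,3])@H[:3,:3]; u=q[:,:2]/q[:,2:]
    u=u*(1+c['k1']*(u**2).sum(1,keepdims=True)); return u*[c['fx'],c['fy']]+[c['cx'],c['cy']]
th=np.linspace(0,2*np.pi,60)
def cost(v):
    P=np.vstack([proj(np.c_[v[0]+r*np.cos(th),v[1]+r*np.sin(th),0*th+z]) for z,r in((6,19),(16,19),(18,17.5))])
    hull=cv2.convexHull(P.astype(np.float32))
    im=np.zeros((400,640),np.uint8);cv2.fillConvexPoly(im,np.round(hull*16).astype(np.int32),255,cv2.LINE_AA,4)
    return np.abs(im[:240]/255.-M[:240])[:, :].sum()-0
# ignore occluded finger zone
b=min(((cost((x,y)),x,y) for x in np.arange(585,603,.75) for y in np.arange(168,188,.75)));print(b,p)
E
python3 fit.py
```

```text
2037 [292 201  55  49]
(np.float64(94.1843137254902), np.float64(591.75), np.float64(177.0)) [594.30953235 177.50515477  58.8378101 ]
```

Request:
move_arm:
  plan:
    - [[-0.02, -0.01, 0.03], [0, 0, 0], 0]
    - [[-0.02, -0.01, 0.03], [0, 0, 0], 0]
    - [[-0.02, -0.01, 0.03], [0, 0, 0], 0]
    - [[-0.02, -0.01, 0.03], [0, 0, 0], 0]
    - [[-0.02, -0.01, 0.03], [0, 0, 0], 0]

```text
time_s: 14.15
ee_pos: [593.4, 176.6, 57.0]
orientation: [[0.359, 0.933, 0.0], [0.933, -0.359, 0.0], [0.0, 0.0, -1.0]]
wrist_force: [-0.2, 1.0, 0.5]
grip_width: 0.3
```

Request:
move_arm:
  plan:
    - [[0, 0, 0], [0, 0, 0], 0]
    - [[0, 0, 0], [0, 0, 0], 0]
    - [[0, 0, 0], [0, 0, 0], 0]
    - [[0, 0, 0], [0, 0, 0], 0]
    - [[0, 0, 0], [0, 0, 0], 0]

```text
time_s: 14.78
ee_pos: [593.3, 176.5, 56.9]
orientation: [[0.359, 0.933, -0.0], [0.933, -0.359, 0.0], [-0.0, -0.0, -1.0]]
wrist_force: [-0.0, 0.6, 0.3]
grip_width: -0.2
```

Request:
move_arm:
  plan:
    - [[0, 0, 0], [0, 0, 0], 0]
    - [[0, 0, 0], [0, 0, 0], 0]
    - [[0, 0, 0], [0, 0, 0], 0]
    - [[0, 0, 0], [0, 0, 0], 0]
    - [[0, 0, 0], [0, 0, 0], 0]

```text
time_s: 15.4
ee_pos: [593.3, 176.6, 56.9]
orientation: [[0.359, 0.933, -0.0], [0.933, -0.359, -0.0], [-0.0, -0.0, -1.0]]
wrist_force: [-0.0, 0.2, -0.4]
grip_width: 0.1
```

```bash
python3 -c "
from h import *
s=read_state();print(s['time_s'],s['ee_pos'],s['dq'],s['wrist_force']);print(close_job())"
```

```text
15.4 [593.28318844 176.55517985  56.88697507] [ 0.0166743  -0.04625302 -0.11089651  0.0312304  -0.04008718 -0.00970246] [-0.04668503  0.22724088 -0.422006  ]
the job is handed in; nothing more can be done
None
```

The arm pointed at the red tape measure, then the blue chalk, then the beeswax, with the fingers closed and straight down. I handed the job in at 15.4 s, with the arm still pointing at the beeswax.

- **Pointing:** the fingertips were about 25 mm above each item and held still for more than 1.2 s each time. The arm rose straight up to a tool height (TCP) of about 200 mm between items.
- **Final pose:** the arm was still over the wax, TCP at (593.3, 176.6, 56.9) mm, with wrist force at noise level throughout.
- **Nothing moved, as far as I could see:** a last top view, taken while pointing at the wax, showed the measure, chalk and tape roll where they began. The red bobbin was partly hidden and the wax and thimble were covered by the arm in that view. The bobbin's visible part was in place. The wrist camera last saw the thimble standing just before the final descent, and the wax in place under the fingertips.

**Disagreements in the measurements:**
- **Wax centre:** the wrist-camera fit and the top view differed by about 3 mm, so I aimed between them.
- **Network centres:** some of the trained networks' positions were up to about 10 mm off, so I used colour outlines and the pictures instead.
- **Fingertip offset:** the wrist picture suggested the tips may stand a few millimetres less than 14 mm ahead of the TCP. If so, the pointing height was nearer 30 mm.

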